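# Seat and clamp a parquet stave through the guard window

### The arm

A 7-joint arm with a two-finger parallel gripper is mounted at the origin on the work surface. World frame = base frame: x ahead of the robot, y to its left, z up, the work surface at z = 0. Lengths are in m, angles in rad, forces in N, time in s.
With the tool pointing down it reaches from about 0.35 to 0.9 m from the base axis. Payload 8.1 kg.
Tool frame: the origin (TCP) lies between the finger pads; the fingertips stand 17 mm ahead of it and the grasp point (between the pads) lies 2 mm behind it; z points along the fingers, y is the line along which they close (so a half turn about z gives the same grasp; the last joint's range is limited). The gripper opens to 85 mm and grips with 20 to 120 N. Pads are 22 mm wide; open, the fingers measure 114 mm over their backs; the gripper's body (76 mm by 85 mm) begins 54 mm behind the grasp point. The pads swing forward as they close: fully open they stand 13 mm farther back than shut.
Start: joints at [1.213, 0.434, 0.025, 1.573, -0.012, 1.134, -0.075], TCP at [0.158, -0.605, 0.217] pointing down, gripper open.
Joint ranges: [-2.62, 2.62], [-0.44, 2.09], [-1.27, 1.32], [0.08, 2.57], [-1.32, 4.46], [0.12, 2], [-2.74, 2.74]. Speed limits (rad/s): [2.22, 2.22, 3.01, 3.01, 3.14, 3.14, 3.14].

### API

Orientations are given as [roll, pitch, yaw] about the fixed x, y, z axes, in that order (R = Rz(yaw) Ry(pitch) Rx(roll)).
In Python, from rig import bot, optics gives the robot as it stands.
- The arm moves only by the tool jog_arm, never from a script. Its argument "rows" is a list of rows, each a list of 7 numbers: the shift along the world's x, y, z in cm, then the turn, a rotation vector about the world's x, y, z in degrees, then the finger opening in cm, from 0 to 8.54. A call has 1 to 12 rows; each row is the pose to reach, as a shift and turn from the pose commanded when the call began; what a row does not reach only later rows make up. A row lasts 1/12 s, in which the tool goes at most 41.7 mm and 7.16 degrees, less where a joint would pass 70% of its speed; a pose out of reach is approached as far as the arm can. A call with a gripper value outside its range is refused whole. The fingers move at their own pace and stop on an object; "squeeze" is the grip in N (left out, the last holds). Time passes only in rows, so rows that repeat a pose let the fingers close. It gives the time, the measured TCP pose, the force, the opening and the grip force at its end, in the units of the state.
- bot.sense(): the state, without advancing time (a new reading comes with each control period).
- optics.snapshot(name): name is "scene" or "top"; returns the picture (384x512x3 uint8, red, green, blue); there is no depth.
- optics.camera_info(name): a dict with "mtx" (3x3 intrinsics, pixels), "R" (3x3) and "t" (3): a world point X has camera coordinates R X + t. Camera axes: x right, y down, z forward; pixel columns grow to the right and rows downward; lengths in m; the calibration is good to about 2 mm. A picture is of the moment at which its call begins. camera_info takes no time and is no camera call.
- bot.sign_off(): hands the job in; it is judged then, once.
Trained networks look in the newest picture that a camera, given by its name, has taken for a name from the list of things; names that differ only in an ending like _2 or _b are one class to them, and where a whole thing is asked for, a point or a joint stands for the part that bears it (a point fixed in the world has none). Each returns a list of dicts, best first, with "p" (0 to 1); they miss things now and then, are a little off and sometimes report something else, mostly with a low value. They report only what shows in the picture. A call takes as long as a camera call.
- optics.search_frame(query, camera): "centre" ([row, column] as shares, 0 to 1, of the picture: columns of its width, rows of its height, amid what is visible of it).
- optics.silhouettes(query, camera): "pixels" (384x512 bool, what is visible of it) and "centre" ([row, column] as shares, 0 to 1, of the picture: columns of its width, rows of its height, amid what is visible of it).
- optics.tip_of(query, camera): "centre" ([row, column] as shares, 0 to 1, of the picture: columns of its width, rows of its height: a listed point, or the origin of a listed thing).
The state is a dict: "clock": time; "qpos": joint angles; "joint_vel": joint speeds; "effort": joint torques, N m; "position": TCP position; "tool_rot": TCP orientation; "wrist_force": force on the tool from outside, world axes, zero at the start; "wrist_torque": the same for the moment, N m; "gripper_width": finger opening in m; "grasp_force": force on a finger pad.
Only numpy, scipy, OpenCV 4.12 (cv2) and the standard library are available. Lean on these libraries where they do the work, as an engineer would, in place of code of your own. Each camera call takes 0.05 s, during which the arm holds its last target. There are 200 camera calls.

### The job

Get the parquet stave in the boring station ready for boring: with a fingertip, push its free end until the stave is fully home against the end plate inside the guard. Then reach down through the window in the guard's top and press the clamp lever fully down so that the stave is clamped, and withdraw. Do not touch the guard or its window frame, do not lift the stave or pull the lever up, and leave the other things on the bench alone.

Things in the scene. Friction and masses are not known exactly. Their poses are not given: they have to be found in the camera images.
- guard: Fixed guard hood over the boring station: grey sheet-metal top, clear side panels. Its origin and axes are those of the station (origin on the bench surface; x across the stave, away from the operator at zero yaw; y along the stave towards the end plate; z up; the yaw varies). The hood spans x -215 to +100 mm, y -85 to +270 mm, its top's upper face is 131 mm above the bench, the sheet 3 mm thick. The robot must not touch it.
- window (a point): Centre of the rectangular hand window in the guard's top, at the upper face of the sheet (131 mm above the bench). The opening measures 120 mm along the station's x and 100 mm along its y; axes as the station's. The clamp lever lies underneath along x.
- clamp_handle (a joint): Lever of the toggle clamp under the window: rad, 0 = raised 0.34 rad (19.5 deg) above level, grows as it is pressed down, 0.34 = level, fully down on its hard stop (clamped). It starts between 0 and 0.10 (it could be pulled up to -0.25, which is not wanted) and stays where it is left. Pressing takes about 4 to 6 N at the grip; at the stop it does not yield.
- press (a point): Point on the top of the lever's black round grip (16 mm diameter, 72 mm long), where to press it; moves with the lever, on a radius of 85 mm about a pivot that lies on the +x side (station axes), 83 mm above the bench. The grip reaches 28 mm beyond it towards -x and 44 mm towards the pivot. With the lever fully down this point is 91 mm above the bench, 40 mm below the guard's upper face, and at the window's centre to 2 mm in x.
- clamp_pad: Rubber foot (18 mm diameter, sprung) on the clamp arm, which comes down on the stave's top as the lever is pressed; origin at the centre of its underside.
- stave: The oak stave to be clamped, loose, 60 x 250 x 14 mm (x, y, z), lying flat on the station's bed (bed surface 38 mm above the bench) between a fence 22 mm high on its far (+x) side and a low guide 10 mm high on its near side, 2 mm play each side. One end is under the guard, the other sticks out of it towards -y. Origin at the centre of its underside, y along its length.
- stave_near (a point): Centre of the stave's free end face, outside the guard: push here, along the station's +y. 45 mm above the bench, 7 mm above the bed.
- stave_inner (a point): Centre of the stave's inner end face, the one that meets the end plate. The stave starts 25 to 55 mm short of it.
- stop (a point): Point on the end plate's face where the centre of the stave's inner end comes to rest when home; axes as the station's (y points into the plate).
- spare: Bystander: a second oak stave of the same size lying on the bench itself, outside the station; origin under its centre.
- jigsaw: Bystander: a grey and black jigsaw, 190 mm long, 170 mm tall, standing on its shoe; origin under its centre.
- tapping_block: Bystander: a black plastic tapping block, 100 x 48 x 46 mm; origin under its centre.

How it is judged:
On the way, in this order (a step that is already met when the one before it is completed fails the run):
1. the stave is pushed home against the end plate (gap under 3 mm) while the clamp is still open (y of stave_inner in the frame of stop above -0.003 m and value of joint clamp_handle below 0.2 rad), for 0.2 s.
2. the lever is pressed fully down and the rubber foot presses on the stave (value of joint clamp_handle above 0.305 rad and contact force between clamp_pad and stave above 1.2 N), for 0.2 s.
At the end, for the whole second after the job is handed in: The stave lies flat and still, its inner end within 3 mm of the end plate; the lever is within 0.035 rad (about 3 mm at the press point) of fully down, and the rubber foot presses on the stave with more than 1.2 N (all of step 2 and y of stave_inner in the frame of stop above -0.003 m and angle between stave's own z axis and vertical below 0.03 rad and linear speed of stave below 0.01 m/s); the robot touches nothing.
It fails at once if the lever is pulled up (value of joint clamp_handle below -0.05 rad).
It fails at once if the robot touches the guard or its window frame (more than 0.5 N) (contact force between any of the fingers, the arm and guard above 0.5 N).
It fails at once if the stave is lifted (more than 8 mm) or tipped (height (world z) of stave above 0.046 m or angle between stave's own z axis and vertical above 0.12 rad).
It fails at once if a thing standing by is moved more than 10 mm (distance of any of spare, jigsaw, tapping_block from where it was at the start of the episode above 0.01 m).
It also fails if it takes over 51 s, if anything falls off the work surface, if the arm or the gripper's body presses on something with over 40 N, if the wrist force passes 120 N, or if a joint passes its speed limit or range.

## Working session

There is one attempt and no reset: what is moved stays moved. The work goes in short steps, Python scripts to look and compute and a tool call to move; the robot and the scene stay as the last step left them, time stands still between calls to the robot, and variables do not carry over. Pictures are saved under pics/ and viewed, at most 10 in all, crops included, and the job is handed in when it is done.

Besides the shell and the picture viewer there is one more tool, called after "Emit:" as name(argument=value, ...), one argument or row to a line, values as JSON. jog_arm: Moves the arm, as the interface text tells. Its arguments: {"type":"object","properties":{"rows":{"type":"array","items":{"type":"array","items":{"type":"number"}}},"squeeze":{"type":"number"}},"required":["rows"]}

```bash
mkdir -p pics; python3 - <<'E'
from rig import bot, optics
import cv2, numpy as np
s=bot.sense(); print({k:np.round(v,3).tolist() for k,v in s.items()})
ims=[]
for c in ("scene","top"):
    im=optics.snapshot(c); cv2.imwrite(f"pics/{c}0.png",im[:,:,::-1])
    i=optics.camera_info(c); print(c,np.round(i["mtx"],1).tolist(),np.round(-i["R"].T@i["t"],3), np.round(i["R"],3).tolist())
    for q in ("window","press","stave_near","stave_inner","stop","guard","clamp_pad","stave","spare","jigsaw","tapping_block"):
        print(q,[(round(d["p"],2),np.round([d["centre"][1]*512,d["centre"][0]*384],1).tolist()) for d in optics.tip_of(q,c)[:3]])
print(bot.sense()["clock"])
E
```

```text
{'clock': 0.0, 'qpos': [1.213, 0.435, 0.025, 1.574, -0.012, 1.134, -0.075], 'joint_vel': [0.001, -0.0, -0.001, -0.001, -0.001, 0.001, -0.0], 'effort': [0.0, -67.049, 1.025, -31.622, 0.016, 0.012, 0.0], 'position': [0.157, -0.604, 0.216], 'tool_rot': [-3.14, 0.0, 0.255], 'wrist_force': [0.359, -0.048, 0.154], 'wrist_torque': [-0.017, 0.038, 0.004], 'grasp_force': 0.0, 'gripper_width': 0.086}
scene [[347.0, 0.0, 256.9], [0.0, 347.0, 193.3], [0.0, 0.0, 1.0]] [1.116 0.242 0.6  ] [[-0.527, 0.849, 0.018], [0.488, 0.321, -0.812], [-0.695, -0.419, -0.584]]
window [(0.6, [333.9, 182.5])]
press [(0.62, [331.0, 193.3])]
stave_near [(0.95, [227.3, 223.3])]
stave_inner []
stop []
guard [(0.67, [308.7, 262.4])]
clamp_pad []
stave [(0.94, [271.6, 245.8]), (0.25, [147.7, 233.3])]
spare [(0.83, [230.8, 172.3])]
jigsaw [(0.9, [151.9, 187.4]), (0.29, [231.6, 175.7])]
tapping_block [(0.61, [148.3, 232.3])]
top [[351.2, 0.0, 256.5], [0.0, 351.2, 186.2], [0.0, 0.0, 1.0]] [ 0.449 -0.115  1.12 ] [[-0.011, -1.0, -0.013], [-0.996, 0.012, -0.085], [0.085, 0.012, -0.996]]
window []
press [(0.65, [203.4, 218.8])]
stave_near [(0.96, [273.8, 162.9])]
stave_inner [(0.72, [205.0, 180.2])]
stop [(0.24, [374.1, 185.0])]
guard [(0.94, [208.4, 180.5])]
clamp_pad [(0.33, [233.5, 166.4])]
stave [(0.69, [231.7, 169.4])]
spare [(0.66, [321.4, 241.3])]
jigsaw [(0.69, [377.5, 187.5])]
tapping_block [(0.98, [328.0, 139.0])]
1.2
```

View pics/scene0.png

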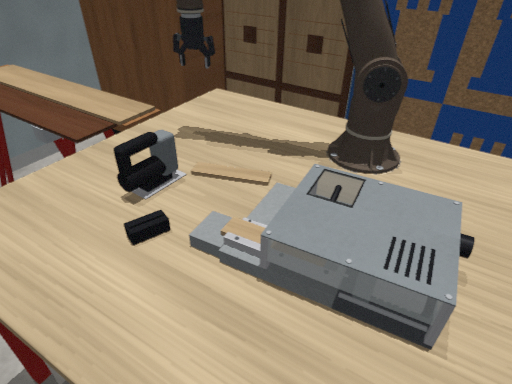

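View pics/top0.png

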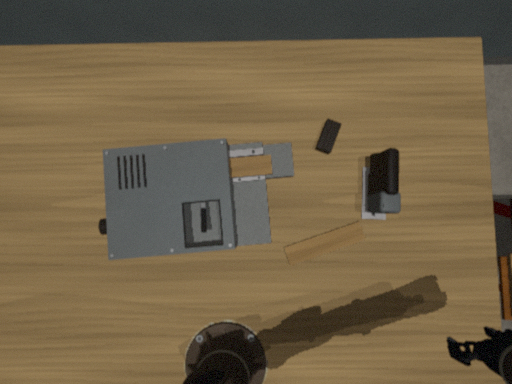

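The top view shows the guard sheet spanning columns 104–235 and rows 140–258. The window is near (203, 222) and the stave's free end near (272, 164). The tapping block is at (328, 137), the spare at (322, 241) and the jigsaw at (380, 185). In the scene view the window is near (336, 188) and the free end near (225, 228). I'll enlarge the views to read off corners.

```bash
python3 - <<'E'
import cv2, numpy as np
a=cv2.imread("pics/top0.png")[130:265,95:300]; b=cv2.imread("pics/scene0.png")[160:335,185:470]
cv2.imwrite("pics/topz.png",cv2.resize(a,None,fx=3.9,fy=3.9,interpolation=cv2.INTER_CUBIC))
cv2.imwrite("pics/scenez.png",cv2.resize(b,None,fx=2.8,fy=2.8,interpolation=cv2.INTER_CUBIC))
E
```

```text
(no output)
```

View pics/topz.png

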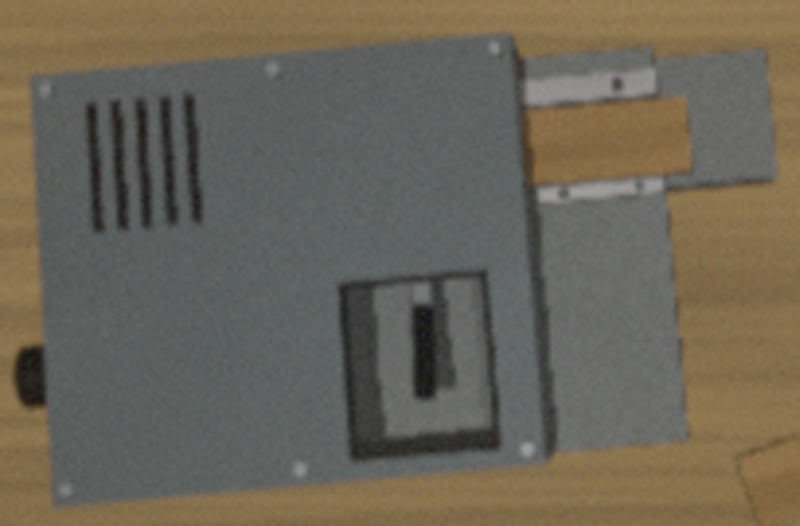

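View pics/scenez.png

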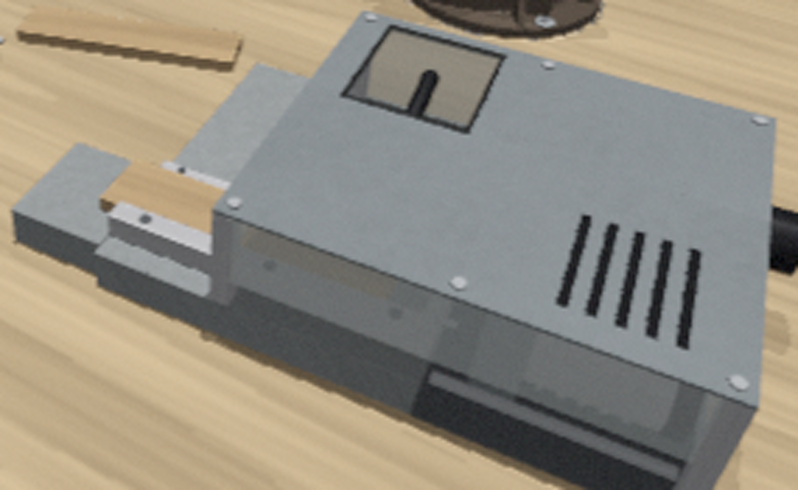

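The top crop shows the sheet corners at (33,75), (513,35), (548,458) and (55,505), with the window at (342,285), (487,270), (498,447) and (352,460). The stave's end edge runs (687,97)–(692,170), and the grip covers columns 413–436, rows 305–398. The scene crop shows the same corners clearly, so I'll fit the pose from both.

```bash
cat > h.py <<'E'
import numpy as np, cv2
from scipy.optimize import least_squares
from rig import optics
C={c:optics.camera_info(c) for c in ("scene","top")}
def proj(c,P):
    q=np.atleast_2d(P)@C[c]["R"].T+C[c]["t"]; q=q@np.array(C[c]["mtx"]).T; return q[:,:2]/q[:,2:]
def onz(c,uv,z):
    uv=np.atleast_2d(uv); d=np.linalg.solve(C[c]["mtx"],np.c_[uv,np.ones(len(uv))].T).T@C[c]["R"]
    o=-C[c]["R"].T@C[c]["t"]; return o+d*((z-o[2])/d[:,2])[:,None]
T=lambda p:np.array(p)/3.9+[94.6,129.6]
S=lambda p:np.array(p)/2.8+[184.6,159.6]
def st(p,P):
    c,s=np.cos(p[2]),np.sin(p[2]); P=np.atleast_2d(P); return np.c_[p[0]+c*P[:,0]-s*P[:,1],p[1]+s*P[:,0]+c*P[:,1],P[:,2]]
E
python3 - <<'E'
from h import *
G=np.array([[.1,.27],[.1,-.085],[-.215,-.085],[-.215,.27]])
Gt=T([(33,75),(513,35),(548,458),(55,505)]); Gs=S([(755,405),(212,208),(362,12),(776,118)])
Wt=T([(342,285),(487,270),(498,447),(352,460)]); Ws=S([(468,131),(343,96),(390,25),(506,57)])
W0=np.array([[.06,.05],[.06,-.05],[-.06,-.05],[-.06,.05]])
def res(p,full=False):
    g=st(p,np.c_[G,np.full(4,p[5])]); w=st(p,np.c_[W0+p[3:5],np.full(4,p[5])])
    r=[proj("top",g)-Gt,proj("scene",g)-Gs,proj("top",w)-Wt,proj("scene",w)-Ws]
    return np.vstack(r) if full else np.vstack(r).ravel()
s=least_squares(res,[.5,.05,.05,-.1,0,.131],loss="soft_l1"); p=s.x
print("pose",p.round(4)); print(res(p,True).round(1).tolist())
print("window",st(p,[*p[3:5],.131]).round(4))
c,sn=np.cos(p[2]),np.sin(p[2]); Ri=np.array([[c,sn],[-sn,c]])
loc=lambda P:((P[:,:2]-p[:2])@Ri.T).round(4)
E=onz("top",T([(687,97),(692,170)]),.052); print("stave end top",E.round(4).tolist(),loc(E).tolist())
E=onz("scene",S([(101,198),(140,162)]),.052); print("scene stave end",E.round(4).tolist(),loc(E).tolist())
E=onz("top",T([(765,50),(775,180),(655,80),(663,185)]),.045); print("bed end, fence end",loc(E).tolist())
for z in (.115,.125):
    E=onz("top",T([(424,306),(424,398)]),z); print("grip",z,loc(E).tolist())
E=onz("scene",S([(430,72)]),.125); print("grip tip scene",loc(E).tolist())
for n,uv in (("block",(328,137)),("spare",(322,241))): print(n,onz("top",uv,.03).round(3).tolist())
E
```

```text
pose [ 0.5662  0.0592  0.0762 -0.1367  0.0017  0.1316]
[[-0.3, -0.0], [-0.1, -0.7], [-0.1, 1.8], [-0.4, 0.7], [0.3, 0.7], [-0.9, -0.2], [-0.3, -1.0], [-0.5, 0.2], [0.5, 0.9], [-1.4, 1.7], [-0.9, -0.9], [0.9, -1.1], [-1.2, -0.2], [1.0, -0.4], [0.8, 1.1], [-1.8, 0.1]]
window [[0.4298 0.0505 0.131 ]]
stave end top [[0.6367, -0.1477, 0.052], [0.5787, -0.1508, 0.052]] [[0.0545, -0.2116], [-0.0035, -0.2103]]
scene stave end [[0.6367, -0.1445, 0.052], [0.5801, -0.1441, 0.052]] [[0.0548, -0.2085], [-0.0016, -0.2038]]
bed end, fence end [[0.0879, -0.2771], [-0.0164, -0.2751], [0.0716, -0.1878], [-0.0125, -0.1867]]
grip 0.115 [[-0.0937, -0.0027], [-0.1606, 0.0023]]
grip 0.125 [[-0.0941, -0.0043], [-0.1603, 0.0006]]
grip tip scene [[-0.1535, 0.0014]]
block [[0.694, -0.329, 0.03]]
spare [[0.37, -0.302, 0.03]]
```

Emit:
jog_arm(
  rows=[
    [0,0,4,0,0,0,0],
    [2,2,7,0,0,7,0],
    [5,5,9,0,0,14,0],
    [8,8,9,0,0,21,0],
    [11,11,9,0,0,28,0],
    [14,14,9,0,0,35,0],
    [17,17,9,0,0,42,0],
    [20,20,9,0,0,49,0],
    [23,22.5,9,0,0,56,0],
    [26,25,9,0,0,63,0],
    [29,27.5,9,0,0,70,0],
    [32,30,9,0,0,75,0],
  ],
)

```text
clock: 2.2
position: [0.4789, -0.3031, 0.3072]
tool_rot: [3.141, 0.0, 1.57]
wrist_force: [0.9, -1.4, 0.3]
gripper_width: 0.0002
grasp_force: 0.0
```

Emit:
jog_arm(
  rows=[
    [3,3,0,0,0,4.7,0],
    [6,6,0,0,0,4.7,0],
    [9,9,0,0,0,4.7,0],
    [12,12,-2,0,0,4.7,0],
    [13.3,12.6,-5,0,0,4.7,0],
    [13.3,12.6,-8,0,0,4.7,0],
    [13.3,12.6,-11,0,0,4.7,0],
    [13.3,12.6,-13,0,0,4.7,0],
    [13.3,12.6,-14,0,0,4.7,0],
    [13.3,12.6,-14,0,0,4.7,0],
    [13.3,12.6,-14,0,0,4.7,0],
  ],
)

```text
clock: 3.12
position: [0.6108, -0.179, 0.1674]
tool_rot: [3.141, 0.0, 1.645]
wrist_force: [0.2, 0.6, 0.8]
gripper_width: 0.0002
grasp_force: 0.0
```

```bash
python3 - <<'E'
from h import *
a=optics.snapshot("scene")[130:330,130:390,::-1]; b=optics.snapshot("top")[100:270,200:380,::-1]
cv2.imwrite("pics/p1.png",np.hstack([cv2.resize(a,(429,330)),cv2.resize(b,(349,330))]))
E
```

```text
(no output)
```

View pics/p1.png

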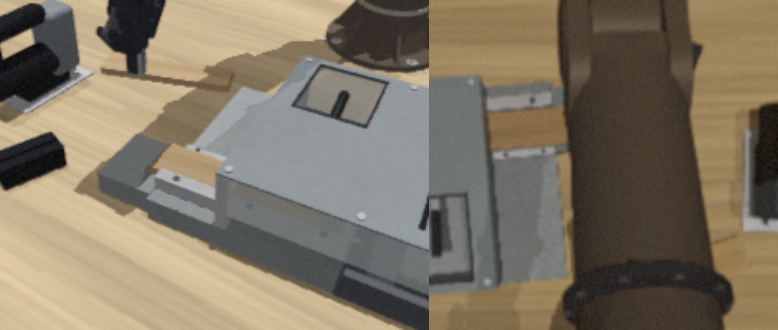

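The closed fingertip is visible at about scene pixel (213, 173). The arm covers the bed end in the top view, but the stave hasn't moved.

```bash
python3 -c "
from h import *
print(proj('scene',[[.6108,-.179,.1504]]), proj('scene',[[.6108,-.179,.17]]))"
```

```text
[[213.44991423 186.02268729]] [[212.96866069 178.83062836]]
```

Emit:
jog_arm(
  rows=[
    [0,0,-3,0,0,0,0],
    [0,0,-6,0,0,0,0],
    [0,0,-8,0,0,0,0],
    [0,0,-9.5,0,0,0,0],
    [0,0,-10.3,0,0,0,0],
    [0,0,-10.6,0,0,0,0],
    [0,0,-10.6,0,0,0,0],
    [0,0,-10.6,0,0,0,0],
  ],
)

```text
clock: 3.88
position: [0.6115, -0.179, 0.0623]
tool_rot: [3.139, 0.001, 1.646]
wrist_force: [0.3, -0.5, 0.8]
gripper_width: 0.0
grasp_force: 0.0
```

```bash
python3 - <<'E'
from h import *
a=optics.snapshot("scene")[150:270,160:310,::-1]
cv2.imwrite("pics/p2.png",cv2.resize(a,None,fx=4,fy=4,interpolation=cv2.INTER_CUBIC))
print(((proj('scene',[[.6115,-.179,.0453],[.6115,-.179,.038]])-[160,150])*4).round())
E
```

```text
[[223. 286.]
 [223. 295.]]
```

View pics/p2.png

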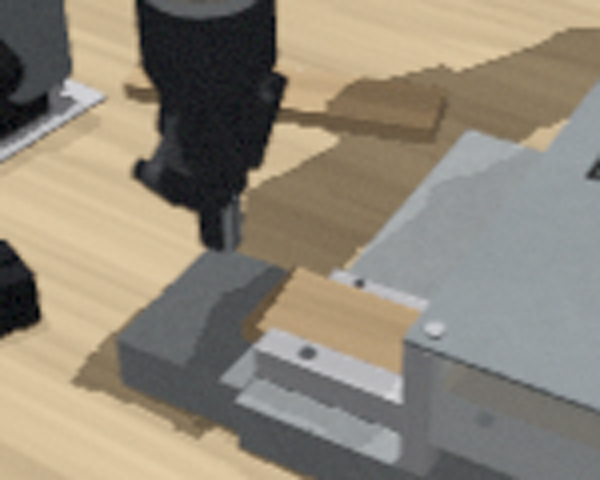

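The tip shows at crop pixel (220, 248), about 9 image px above where it should be. I'll check the scene calibration on known points before pushing.

```bash
python3 - <<'E'
from h import *
p=[.5662,.0592,.0762]
L=[[.0545,-.211,.052],[-.0035,-.211,.052],[.088,-.276,.038],[-.016,-.276,.038],[.088,-.276,0]]
print(((proj('scene',st(p,L))-[160,150])*4).round().tolist())
from rig import bot
print(bot.sense()["position"],bot.sense()["qpos"])
E
```

```text
[[239.0, 320.0], [290.0, 264.0], [117.0, 335.0], [214.0, 240.0], [123.0, 382.0]]
[ 0.61160113 -0.17901018  0.0623805 ] [ 0.46129464  0.64311448 -0.39520493  1.67738243  0.30452449  0.87980341
  0.01682412]
```

Emit:
jog_arm(
  rows=[
    [-0.1,0.8,0,0,0,0,0],
    [-0.1,1.6,0,0,0,0,0],
    [-0.2,2.2,0,0,0,0,0],
    [-0.2,2.6,0,0,0,0,0],
    [-0.2,3,0,0,0,0,0],
    [-0.2,3,0,0,0,0,0],
  ],
)

```text
clock: 4.43
position: [0.6086, -0.1473, 0.061]
tool_rot: [3.141, -0.001, 1.647]
wrist_force: [-0.6, -0.3, 0.2]
gripper_width: -0.0002
grasp_force: 0.0
```

```bash
python3 - <<'E'
from h import *
a=optics.snapshot("scene")[150:270,160:310,::-1]
cv2.imwrite("pics/p3.png",cv2.resize(a,None,fx=4,fy=4,interpolation=cv2.INTER_CUBIC))
for q in ("stave_near","press"): print(q,[(round(d["p"],2),np.round([d["centre"][1]*512,d["centre"][0]*384],1).tolist()) for d in optics.tip_of(q,"scene")[:2]])
E
```

```text
stave_near [(0.93, [227.6, 221.4])]
press [(0.61, [331.4, 193.0])]
```

View pics/p3.png

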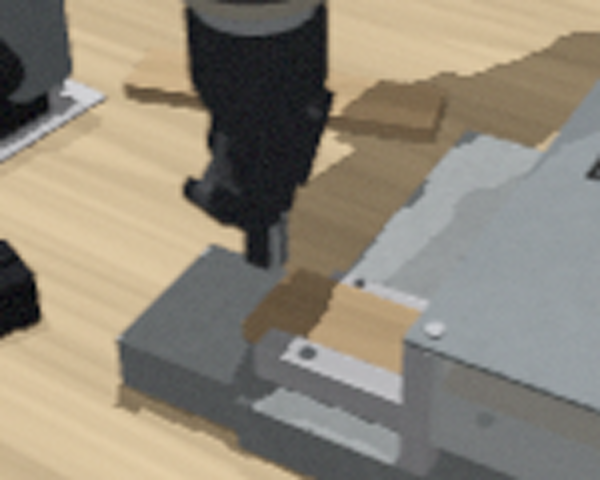

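The tip shows at crop pixel (268, 268) and the stave hasn't moved, with no force felt. So the tip is probably passing above the stave. I'll check the tip height using the start picture, where the open fingers are visible.

```bash
python3 - <<'E'
from h import *
d=np.array([.252,-.968,0])
for z in (.2,.213,.226,.24):
    P=np.array([.1575,-.6045,z]); print(z,proj("scene",[P-d*.048,P+d*.048]).round(1).tolist(),proj("top",[P-d*.048,P+d*.048]).round(1).tolist())
a=cv2.imread("pics/scene0.png")[0:90,150:240]; b=cv2.imread("pics/top0.png")[300:384,422:512]
cv2.imwrite("pics/p4.png",np.hstack([cv2.resize(x,(400,400),interpolation=cv2.INTER_CUBIC) for x in (a,b)]))
E
```

```text
0.2 [[208.2, 80.2], [183.9, 77.2]] [[437.9, 334.7], [474.4, 324.6]]
0.213 [[208.0, 76.5], [183.6, 73.6]] [[440.5, 336.5], [477.5, 326.2]]
0.226 [[207.7, 72.8], [183.2, 70.0]] [[443.2, 338.3], [480.8, 327.8]]
0.24 [[207.5, 68.8], [182.8, 66.0]] [[446.2, 340.3], [484.4, 329.7]]
```

View pics/p4.png

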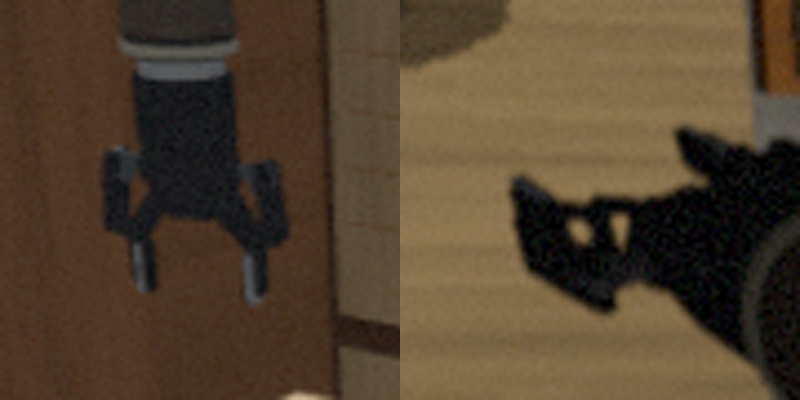

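Both views agree that the open tips really stood at about z = 0.243. The closed tip is therefore roughly 12–16 mm above the reported TCP z, not 17 mm below it. I'll back off, go lower in steps and watch the force.

Emit:
jog_arm(
  rows=[
    [0.1,-1.5,0,0,0,0,0],
    [0.2,-3,0,0,0,0,0],
    [0.2,-3.3,-0.8,0,0,0,0],
    [0.2,-3.3,-1.6,0,0,0,0],
    [0.2,-3.3,-2.1,0,0,0,0],
    [0.2,-3.3,-2.4,0,0,0,0],
    [0.2,-3.3,-2.6,0,0,0,0],
    [0.2,-3.3,-2.6,0,0,0,0],
  ],
)

```text
clock: 5.25
position: [0.6102, -0.181, 0.0341]
tool_rot: [-3.141, -0.001, 1.647]
wrist_force: [0.2, 0.7, 0.8]
gripper_width: -0.0004
grasp_force: 0.0
```

```bash
python3 - <<'E'
from h import *
from rig import bot
P=bot.sense()["position"]; print(P)
a=optics.snapshot("scene")[190:250,170:260,::-1]
cv2.imwrite("pics/p5.png",cv2.resize(a,None,fx=8,fy=8,interpolation=cv2.INTER_CUBIC))
for h in (.038,.045,.052): print(((proj('scene',[P[0],P[1],h])-[170,190])*8).round())
E
```

```text
[ 0.61021904 -0.18098369  0.0341437 ]
[[364. 265.]]
[[363. 248.]]
[[361. 230.]]
```

View pics/p5.png

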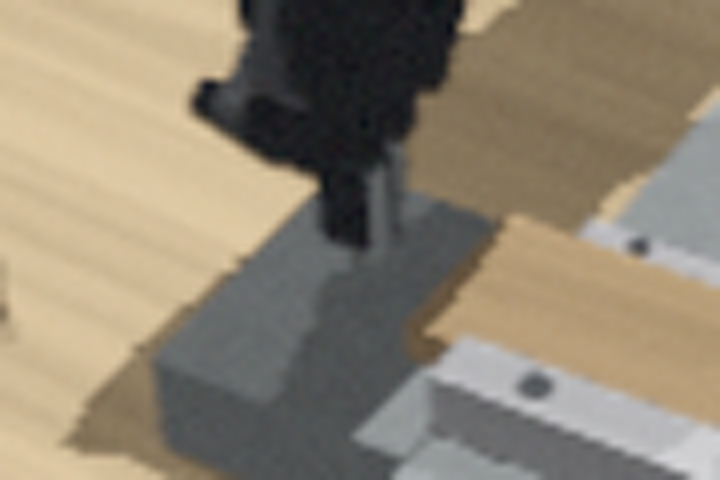

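The tip's lower edge is at crop pixel (355, 250), a little above mid-height of the stave end. I'll drop 5 mm more and push.

Emit:
jog_arm(
  rows=[
    [0,0,-0.3,0,0,0,0],
    [0,0,-0.5,0,0,0,0],
    [0,0.6,-0.5,0,0,0,0],
    [-0.1,1.2,-0.5,0,0,0,0],
    [-0.1,1.8,-0.5,0,0,0,0],
    [-0.2,2.3,-0.5,0,0,0,0],
    [-0.2,2.8,-0.5,0,0,0,0],
    [-0.2,3.3,-0.5,0,0,0,0],
    [-0.3,3.8,-0.5,0,0,0,0],
  ],
)

```text
clock: 6.05
position: [0.6077, -0.1435, 0.03]
tool_rot: [3.141, 0.0, 1.646]
wrist_force: [-0.4, -1.0, 0.8]
gripper_width: 0.0002
grasp_force: 0.7
```

```bash
python3 - <<'E'
from h import *
optics.snapshot("scene")
for q in ("stave_near","stave"): print(q,[(round(d["p"],2),np.round([d["centre"][1]*512,d["centre"][0]*384],1).tolist()) for d in optics.tip_of(q,"scene")[:2]])
p=[.5662,.0592,.0762]
for y in (-.21,-.2,-.19,-.18): print(y,proj("scene",st(p,[.0255,y,.045])).round(1))
E
```

```text
stave_near [(0.65, [233.5, 225.5])]
stave []
-0.21 [[226.8 225.2]]
-0.2 [[230.3 226.5]]
-0.19 [[233.9 227.8]]
-0.18 [[237.5 229.1]]
```

Emit:
jog_arm(
  rows=[
    [0,0.4,0,0,0,0,0],
    [-0.1,0.8,0,0,0,0,0],
    [-0.1,1.2,0,0,0,0,0],
  ],
)

```text
clock: 6.45
position: [0.6063, -0.1318, 0.0297]
tool_rot: [-3.141, 0.0, 1.645]
wrist_force: [-0.3, -0.4, 0.8]
gripper_width: -0.0002
grasp_force: 0.4
```

Emit:
jog_arm(
  rows=[
    [0,0.4,0,0,0,0,0],
    [-0.1,0.8,0,0,0,0,0],
    [-0.1,1.2,0,0,0,0,0],
  ],
)

```text
clock: 6.7
position: [0.6062, -0.1271, 0.0302]
tool_rot: [3.14, 0.008, 1.641]
wrist_force: [4.3, -28.3, 0.4]
gripper_width: -0.0001
grasp_force: 14.3
```

Emit:
jog_arm(
  rows=[
    [0,0.3,0,0,0,0,0],
    [0,0.6,0,0,0,0,0],
  ],
)

```text
clock: 6.87
position: [0.6065, -0.127, 0.0304]
tool_rot: [3.14, 0.014, 1.637]
wrist_force: [4.4, -39.2, 0.7]
gripper_width: 0.0001
grasp_force: 20.0
```

Emit:
jog_arm(
  rows=[
    [0,0.3,0,0,0,0,0],
    [0,0.5,0,0,0,0,0],
  ],
)

```text
clock: 7.03
position: [0.6065, -0.1268, 0.0306]
tool_rot: [3.14, 0.019, 1.633]
wrist_force: [4.3, -47.5, 0.5]
gripper_width: -0.0001
grasp_force: 24.5
```

Emit:
jog_arm(
  rows=[
    [0.1,-1.5,0,0,0,0,0],
    [0.2,-3,0,0,0,0,0],
    [0.3,-4.5,0,0,0,0,0],
    [0.4,-6,0.5,0,0,0,0],
    [0.4,-6,4,0,0,0,0],
    [0.4,-6,8,0,0,0,0],
    [0.4,-6,12,0,0,0,0],
    [0.4,-6,16,0,0,0,0],
    [0.4,-6,20,0,0,0,0],
    [0.4,-6,20,0,0,0,0],
  ],
)

```text
clock: 7.87
position: [0.6136, -0.1682, 0.2386]
tool_rot: [3.129, 0.002, 1.647]
wrist_force: [1.3, -0.7, 1.0]
gripper_width: 0.0
grasp_force: 0.0
```

```bash
python3 - <<'E'
from h import *
from rig import bot
s=bot.sense();print(s["position"],s["tool_rot"],s["qpos"].round(2))
a=optics.snapshot("scene")[150:290,170:400,::-1]
cv2.imwrite("pics/p6.png",cv2.resize(a,None,fx=3.4,fy=3.4,interpolation=cv2.INTER_CUBIC))
for q in ("stave_near","press"): print(q,[(round(d["p"],2),np.round([d["centre"][1]*512,d["centre"][0]*384],1).tolist()) for d in optics.tip_of(q,"scene")[:2]])
p=[.5662,.0592,.0762]
for y in (-.19,-.18,-.17): print(y,proj("scene",st(p,[.0255,y,.045])).round(1))
E
```

```text
[ 0.61356861 -0.16817555  0.23863075] [3.12941004e+00 2.12876714e-03 1.64699197e+00] [ 0.48  0.47 -0.44  1.5   0.21  1.21  0.08]
stave_near [(0.91, [236.3, 228.2])]
press [(0.6, [331.1, 193.1]), (0.25, [237.4, 225.9])]
-0.19 [[233.9 227.8]]
-0.18 [[237.5 229.1]]
-0.17 [[241.1 230.5]]
```

View pics/p6.png

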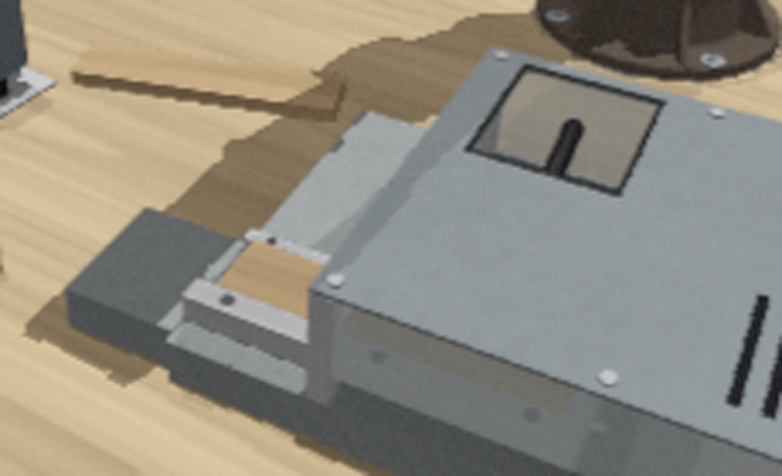

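The stave's end has moved about 30 mm, to local y ≈ -0.18, and met a hard stop there, so it's home. The lever is still raised in the window at crop pixel (572, 130). Next I'll go above the window at a safe height.

Emit:
jog_arm(
  rows=[
    [-2,2.4,0,0,0,0,0],
    [-4.5,5.3,0,0,0,0,0],
    [-7,8.3,0,0,0,0,0],
    [-9.5,11.3,0,0,0,0,0],
    [-12,14.2,0,0,0,0,0],
    [-14.5,17.1,0,0,0,0,0],
    [-16.5,19.5,0,0,0,0,0],
    [-18,21.2,0,0,0,0,0],
    [-18.4,21.7,0,0,0,0,0],
    [-18.4,21.7,0,0,0,0,0],
    [-18.4,21.7,0,0,0,0,0],
  ],
)

```text
clock: 8.93
position: [0.4255, 0.0475, 0.2291]
tool_rot: [-3.14, 0.0, 1.646]
wrist_force: [0.8, -0.4, 0.1]
gripper_width: 0.0002
grasp_force: 0.0
```

```bash
python3 - <<'E'
from h import *
from rig import bot
s=bot.sense();print(s["position"],s["tool_rot"],s["wrist_force"].round(2),s["qpos"].round(2))
for c in ("scene","top"):
    im=optics.snapshot(c); cv2.imwrite(f"pics/w_{c}.png",im[:,:,::-1])
    for q in ("window","press","stave_near"): print(c,q,[(round(d["p"],2),np.round([d["centre"][1]*512,d["centre"][0]*384],1).tolist()) for d in optics.tip_of(q,c)[:2]])
# dark robot pixels in the scene view around the expected tip
P=s["position"]
for h in (P[2]-.017,P[2]+.012,P[2]+.018): print("tip expected",proj("scene",[P[0],P[1],h]).round(1))
old=cv2.imread("pics/scene0.png").astype(int); new=cv2.imread("pics/w_scene.png").astype(int)
m=(abs(old-new).sum(2)>60); u=int(proj("scene",P)[0,0])
print([(r,np.flatnonzero(m[r,u-45:u+45])[[0,-1]].tolist() if m[r,u-45:u+45].any() else None, int(new[r,u].sum())) for r in range(100,190,3)],u)
E
```

```text
[0.42550084 0.04748585 0.2290922 ] [-3.14038781e+00  1.78165565e-04  1.64590653e+00] [ 0.81 -0.38  0.09] [ 0.3   0.15 -0.59  1.96  0.1   1.05 -0.26]
scene window [(0.97, [337.7, 184.8])]
scene press [(0.59, [333.7, 191.9])]
scene stave_near [(0.93, [238.0, 228.0])]
top window [(0.66, [201.4, 220.8])]
top press [(0.57, [202.3, 220.9])]
top stave_near [(0.9, [260.6, 164.3])]
tip expected [[341.5 156.1]]
tip expected [[343.6 144.7]]
tip expected [[344.  142.3]]
[(100, [49, 57], 75), (103, [53, 64], 84), (106, [46, 62], 63), (109, [45, 52], 175), (112, [44, 57], 219), (115, [45, 59], 166), (118, [39, 52], 149), (121, [40, 58], 86), (124, [40, 50], 73), (127, [40, 51], 86), (130, [43, 52], 132), (133, [43, 52], 95), (136, [49, 88], 65), (139, [42, 53], 71), (142, [0, 52], 110), (145, [0, 50], 136), (148, [0, 31], 123), (151, [0, 29], 143), (154, [0, 37], 130), (157, [2, 39], 132), (160, [11, 40], 158), (163, [10, 84], 158), (166, [9, 69], 133), (169, [10, 47], 311), (172, [11, 47], 247), (175, [9, 89], 265), (178, [8, 86], 401), (181, [6, 38], 410), (184, [6, 37], 403), (187, [5, 76], 356)] 342
```

Emit:
jog_arm(
  rows=[
    [0.4,0.1,-1,0,0,0,0],
    [0.4,0.1,-3,0,0,0,0],
    [0.4,0.1,-5,0,0,0,0],
    [0.4,0.1,-7,0,0,0,0],
    [0.4,0.1,-8.5,0,0,0,0],
    [0.4,0.1,-9.5,0,0,0,0],
    [0.4,0.1,-9.8,0,0,0,0],
    [0.4,0.1,-9.8,0,0,0,0],
  ],
)

```text
clock: 10.0
position: [0.4292, 0.0492, 0.1311]
tool_rot: [-3.14, -0.0, 1.646]
wrist_force: [0.7, 0.0, 0.4]
gripper_width: -0.0
grasp_force: 0.0
```

```bash
python3 - <<'E'
from h import *
from rig import bot
s=bot.sense();P=s["position"];print(P,s["wrist_force"].round(2))
for c in ("scene","top"):
    im=optics.snapshot(c); cv2.imwrite(f"pics/v_{c}.png",im[:,:,::-1])
old=cv2.imread("pics/scene0.png").astype(int); new=cv2.imread("pics/v_scene.png").astype(int)
for h in (.131,P[2]-.017,P[2]+.012,P[2]+.018): print(round(h,3),proj("scene",[P[0],P[1],h]).round(1),proj("top",[P[0],P[1],h]).round(1))
# grey levels of the window region in the scene
print(new[160:200:2,320:352:2].sum(2)//30)
E
```

```text
[0.42920051 0.04922943 0.13112643] [0.67 0.05 0.43]
0.131 [[336.2 186.5]] [[202.4 223.6]]
0.114 [[335.2 192.2]] [[203.4 223.4]]
0.143 [[337.  182.3]] [[201.7 223.6]]
0.149 [[337.4 180.2]] [[201.3 223.7]]
[[10 10 10 10 10  3  3  4  5  4  4  3  2  2  3  5]
 [10 10 10 10 10  5  2  4  4  2  2  2  2  2  5  5]
 [10 10 10 10 10  7  3  2  3  2  2  2  3  2  5  6]
 [ 8  8  8 10 10  8  2  2  2  2  2  2  3  3  5  8]
 [ 8  8  7  8  8  8  2  2  2  2  2  1  2  5  3  4]
 [ 9  7  4  5  3  4  7  8  2  2  2  3  8 17 14  8]
 [ 8  3 10 11 10  9  7  7  2  2  2  7 11 14 15 16]
 [ 5  8 11 11 11 11 11  6  3  2  1  9  6 10 13 12]
 [ 6 11 11 11 11 11 11  5  2  3  4  7 11  8  7  4]
 [10 11 11 11 11 11 10  3  2  3  6  7 12 13 13 13]
 [11 11 11 11 11 11 10  4  2  2  7  9 13 13 13 13]
 [11 11 11 11 11 12 13 12 10  8  9 12 13 13 13 13]
 [11 11 11 12 13 13 13 13 13 12 13 13 13 13 13 13]
 [11 11 11 11 13 13 13 13  3  2  1 13 13 13 13 13]
 [11 11 11 11 12 13 13 10  3  2  1 12 13 13 13 13]
 [11 11 11 11 12 13 13  7  1  1  4 13 13 13 13 13]
 [11 11 11 11 11 13 11  0  2  1 11 12 13 13 13 13]
 [10 11 11 11 11 12  6  2  1  3 13 13 13 13 12 13]
 [ 7 10 10 11 10  9  0  0  1  8 13 13 12 13 13 13]
 [ 6  4  4  7  9  7  0  2  1 12 12 12 12 12 12 13]]
```

The pixel map shows the tip bottom near (338, 181), just above the sheet. The grip runs from (338, 186) to (334, 198), in line with it and centred in the window. Descending.

Emit:
jog_arm(
  rows=[
    [0,0,-0.7,0,0,0,0],
    [0,0,-1.4,0,0,0,0],
    [0,0,-2,0,0,0,0],
    [0,0,-2.4,0,0,0,0],
    [0,0,-2.7,0,0,0,0],
    [0,0,-3,0,0,0,0],
  ],
)

```text
clock: 10.6
position: [0.4294, 0.0492, 0.1015]
tool_rot: [-3.141, 0.0, 1.646]
wrist_force: [-1.9, -0.3, 3.1]
gripper_width: 0.0004
grasp_force: 1.4
```

Emit:
jog_arm(
  rows=[
    [0,0,-0.3,0,0,0,0],
    [0,0,-0.6,0,0,0,0],
    [0,0,-0.9,0,0,0,0],
    [0,0,-1.2,0,0,0,0],
    [0,0,-1.2,0,0,0,0],
  ],
)

```text
clock: 11.02
position: [0.4293, 0.0491, 0.0893]
tool_rot: [-3.141, -0.0, 1.646]
wrist_force: [-0.0, 0.2, -0.6]
gripper_width: -0.0001
grasp_force: 0.3
```

Emit:
jog_arm(
  rows=[
    [0,0,-0.3,0,0,0,0],
    [0,0,-0.6,0,0,0,0],
    [0,0,-0.9,0,0,0,0],
  ],
)

```text
clock: 11.27
position: [0.4292, 0.0491, 0.0806]
tool_rot: [-3.141, 0.0, 1.646]
wrist_force: [-3.2, 0.3, 4.9]
gripper_width: -0.0002
grasp_force: 2.5
```

Emit:
jog_arm(
  rows=[
    [0,0,-0.3,0,0,0,0],
    [0,0,-0.5,0,0,0,0],
    [0,0,-0.7,0,0,0,0],
  ],
)

```text
clock: 11.52
position: [0.4291, 0.0491, 0.0748]
tool_rot: [-3.141, 0.001, 1.646]
wrist_force: [-18.6, -2.9, 61.6]
gripper_width: -0.0001
grasp_force: 31.2
```

The force jumped at the lever's hard stop. I'll ease off and withdraw straight up.

Emit:
jog_arm(
  rows=[
    [0,0,0.3,0,0,0,0],
    [0,0,0.3,0,0,0,0],
    [0,0,0.3,0,0,0,0],
    [0,0,1,0,0,0,0],
    [0,0,2,0,0,0,0],
    [0,0,4,0,0,0,0],
    [0,0,6.5,0,0,0,0],
    [0,0,9,0,0,0,0],
    [0,0,12,0,0,0,0],
    [0,0,15,0,0,0,0],
    [0,0,15,0,0,0,0],
  ],
)

```text
clock: 12.43
position: [0.4323, 0.0503, 0.2296]
tool_rot: [3.133, -0.0, 1.646]
wrist_force: [1.2, -0.8, 0.0]
gripper_width: -0.0
grasp_force: 0.0
```

```bash
python3 - <<'E'
from h import *
from rig import bot
s=bot.sense();print(s["position"],s["wrist_force"].round(2))
for c in ("scene","top"):
    im=optics.snapshot(c)
    for q in ("press","stave_near"): print(c,q,[(round(d["p"],2),np.round([d["centre"][1]*512,d["centre"][0]*384],1).tolist()) for d in optics.tip_of(q,c)[:2]])
    if c=="scene": print(im[176:210:2,320:352:2].astype(int).sum(2)//30)
p=[.5662,.0592,.0762]
for th in (0,.1,.2,.34):
    a=.34-th; r=np.array([28,-0])/1000
    E=[[-.137+.085-np.cos(a)*.113,0,.083+np.sin(a)*.113],[-.137+.085-np.cos(a)*.085,0,.083+np.sin(a)*.085]]
    print(th,proj("scene",st(p,E)).round(1).tolist())
E
```

```text
[0.43227582 0.05029791 0.22961217] [ 1.21 -0.81  0.01]
scene press [(0.62, [333.8, 199.2])]
scene stave_near [(0.64, [239.3, 225.9])]
[[ 5 11 11 11 11 11 11 12 13 13 13 13 12  8  7  4]
 [10 11 11 11 11 11 11 11 13 13 13 13 13 13 13 13]
 [11 11 11 11 11 11 11 11 13 13 13 13 13 13 13 13]
 [11 11 11 11 11 11 11 11 13 13 13 13 13 13 13 13]
 [11 11 11 11 11 11 11 11 13 13 13 13 13 13 13 13]
 [11 11 11 11 11 11 11 11 13 13 13 13 13 13 13 13]
 [11 11 11 11 11 11 11 11 13 13 13 13 13 13 13 13]
 [11 11 10 11 11 11 11 11 11 13 13 13 13 13 13 13]
 [11 10 11 11 10 11 11 11 11 13 13 13 13 13 13 13]
 [10 11 11 10 11 11 10 10  9 11 12 13 13 13 13 13]
 [ 8 10 10 10 10 11 11  5  1  1 10 12 13 13 13 13]
 [ 6  3  4  6  9 10  9  2  2  1 11 12 13 12 12 13]
 [ 8  8  8  6  4  3  3  2  2  5 12 12 13 13 12 12]
 [14 12  9  8  9  8  8  4  3  5  8 10 12 12 12 13]
 [14 14 14 14 12 14 14 14 14  8  5  3  3  6 11 11]
 [14 14 14 14 14 14 14 14 14 14 13 11  8  6  5  3]
 [14 14 14 14 14 14 14 14 14 14 14 14 13 13 13 13]]
top press [(0.58, [202.1, 221.2]), (0.35, [202.2, 224.6])]
top stave_near [(0.73, [260.2, 164.9])]
0 [[337.9, 185.6], [334.2, 194.2]]
0.1 [[337.6, 188.5], [334.0, 196.4]]
0.2 [[337.2, 191.7], [333.7, 198.8]]
0.34 [[336.4, 196.6], [333.1, 202.4]]
```

```bash
python3 -c "
from rig import bot
print(bot.sign_off())"
```

```text
the job is handed in; nothing more can be done
None
```

I pushed the stave about 30 mm until it met a hard stop, pressed the lever down to its own hard stop, withdrew clear of the guard, and handed the job in at about 12.5 s; sign-off returned no verdict, and neither the end-plate gap nor the rubber foot's force on the stave could be measured directly.

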